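# Unhook the spatula from the keyhole rack

## Task

Take the small spatula off the steel rack: slide it along its keyhole slot to the wide end, lift it free, and stand it blade down in the open amber jar. Lower it in rather than dropping it, and leave the jar standing.

Things in the scene. Friction and masses are not known exactly. Their poses are not given: they have to be found in the camera images.
- spatula_grip (a point): Middle of the spatula's plain straight round wooden handle (26 mm across, 62 mm tall), on its axis, 36 mm above the underside of its collar (steel disc 58 x 5 mm, lying on the rack's plate). Own z up the handle. Loose, 0.12 kg, hung upright in one of three slots. The other two hold a honey dipper (ball on top) and a masher (T-bar on top), which stand up to 68 mm above the plate.
- spatula_tip (a point): Lower end of the spatula's blade, on its axis, 136 mm below spatula_grip and 100 mm below the collar's underside. Under the collar come an 8 mm round neck 11 mm long, a 20 mm round shoulder 15 mm long, then the flat grey blade, 22 x 9 mm.
- rack: Fixed rack, origin on the table under its centre. Level plate 150 (own x) x 320 (own y) x 5 mm, top 130 mm up. Three keyhole slots along own x, at own y -100, 0, 100 mm. Wide end: 44 mm eight-sided, centred at own x -35 mm, on the robot's side. Narrow part: 14 mm, on to own x +50 mm; there tools rise only 6 mm. Shoulder and blade pass up through the wide end only; collars are too big to drop.
- jar: Empty open amber glass jar, upright and loose on the table: 80 mm outside diameter, 72 mm inside, 105 mm tall, floor 6 mm thick, about 0.4 kg. Origin at the centre of its underside, z up. Its cap lies elsewhere.
Mind the look-alikes: they are no part of the job. Leave any red or turquoise look-alike of the part that bears spatula_grip alone.

How it is judged:
By the outcome, as a careful person would: the job done as asked, in the order asked, and still so for the second after the job is handed in, with the robot touching nothing.
It also fails if it takes over 51 s, if anything falls off the work surface, if the arm or the gripper's body presses on something with over 40 N, if the wrist force passes 120 N, or if a joint passes its speed limit or range.

## Robot

A 6-joint arm with a two-finger parallel gripper is mounted at the origin on the work surface. World frame = base frame: x ahead of the robot, y to its left, z up, the work surface at z = 0. Lengths are in mm, angles in rad, forces in N, time in s.
With the tool pointing down it reaches from about 350 to 875 mm from the base axis. Payload 4.2 kg.
Tool frame: the origin (TCP) lies between the finger pads; the fingertips stand 17 mm ahead of it and the grasp point (between the pads) lies 2 mm behind it (nose_length is the distance from the TCP to the fingertips, in mm); z points along the fingers, y is the direction in which the jaws open and shut (so a half turn about z gives the same grasp; the last joint's range is limited). The gripper opens to 85 mm and grips with 20 to 120 N. Pads are 22 mm wide; open, the fingers measure 114 mm over their backs; the gripper's body (76 mm by 85 mm) begins 54 mm behind the grasp point. The pads swing forward as they close: fully open they stand 13 mm farther back than shut.
Start: joints at [-0.898, 0.385, 0.008, 0, -1.194, -0.259], TCP at [251.32, -572.222, 248.312] pointing down, gripper open.
Joint ranges: [-3.14, 3.14], [-1.21, 2.06], [-1.07, 1.41], [-3.16, 2.05], [-2.99, -0.16], [-3.1, 3.1]. Speed limits (rad/s): [2.79, 2.79, 3.14, 3.14, 3.14, 3.14].

## Interface

Orientations are given as a unit quaternion [x, y, z, w].
In Python, from bench import * gives the robot as it stands.
- The arm moves only by the tool jog_arm, never from a script. Its argument "increments" is a list of rows, each a list of 4 numbers: the shift along the tool's x, y, z in m, then the turn about the tool's z in degrees. A call has 1 to 10 rows; each row is the pose to reach, as a shift and turn from the pose measured when the call began, along the tool's axes at that moment; what a row does not reach only later rows make up. A row lasts 1/8 s, in which the tool goes at most 62.5 mm and 10.7 degrees, less where a joint would pass 70% of its speed; a pose out of reach is approached as far as the arm can. A call with a gripper value outside its range is refused whole. "hand" is the gripper's target within -1 to 1 (fully open at 1, half-way at 0, shut at -1), set as the call begins (left out, the last holds). The fingers move at their own pace and stop on an object; the grip force is fixed at half the most. Time passes only in rows, so rows that repeat a pose let the fingers close. It gives the time, the measured TCP pose, the force and the opening at its end, in the units of the state.
- read_state(): the state, without advancing time (a new reading comes with each control period).
- get_image(name): name is "side" or "top"; returns the picture (480x640x3 uint8, red, green, blue); there is no depth.
- calibration(name): a dict with "fx", "fy", "cx", "cy" (pixels), "position" and "rotation" of the camera in the world. Camera axes: x right, y up, looking along -z (the intrinsics and any distortion apply to the point x, -y, -z); pixel columns grow to the right and rows downward; lengths in mm; the calibration is good to about 2 mm. A picture is of the moment at which its call begins. calibration takes no time and is no camera call.
- job_done(): hands the job in, once; it reports no verdict.
The state is a dict: "clock": time; "joints": joint angles; "joint_vel": joint speeds; "joint_efforts": joint torques, N m; "position": TCP position; "ee_rot": TCP orientation; "contact_force": force on the tool from outside, world axes, zero at the start; "wrist_torque": the same for the moment, N m; "gripper_width": finger opening in mm.
Only numpy, scipy, OpenCV 4.12 (cv2) and the standard library are available. Lean on these libraries where they do the work, as an engineer would, in place of code of your own. Each camera call takes 0.05 s, during which the arm holds its last target.

## Working session

There is one attempt and no reset: what is moved stays moved. The work goes in short steps, Python scripts to look and compute and a tool call to move; the robot and the scene stay as the last step left them, time stands still between calls to the robot, and variables do not carry over. Pictures are saved under pics/ and viewed, and the job is handed in when it is done.

Besides the shell and the picture viewer there is one more tool, called after "Call:" as a command line: name --pt "numbers of a row" for each row, then --argument value for the rest. jog_arm: Moves the arm, as the interface text tells. Its arguments: {"type":"object","properties":{"increments":{"type":"array"},"hand":{"type":"number"}},"required":["increments"]}

```bash
mkdir -p pics; cat > h.py <<'E'
from bench import *
import numpy as np, cv2, json
def snap(n,tag):
    im=get_image(n); cv2.imwrite(f'pics/{tag}.png',im[:,:,::-1]); return im
E
python3 - <<'E'
from h import *
for n in('side','top'):
    snap(n,n+'0'); print(n,calibration(n))
print(read_state())
E
```

```text
side {'fx': 437.3239516700962, 'fy': 437.3239516700962, 'cx': 322.55836040044215, 'cy': 240.38082276567798, 'position': array([471.72659798, 587.3981908 , 731.42191224]), 'rotation': array([-0.0247646 ,  0.36963703,  0.92610607, -0.07129331])}
top {'fx': 449.4663661542128, 'fy': 449.4663661542128, 'cx': 321.1529411882342, 'cy': 244.9770074085133, 'position': array([ 460.54578317,   -4.56644534, 1016.12375909]), 'rotation': array([-0.04575248,  0.03063154,  0.71620879, -0.69571071])}
{'clock': 0.1, 'joints': array([-8.98439959e-01,  3.85498534e-01,  6.75346902e-03, -4.02574341e-04,
       -1.19398344e+00, -2.58625282e-01]), 'joint_vel': array([-0.00028765, -0.00043042,  0.00236841,  0.00245382, -0.00017552,
       -0.00193393]), 'joint_efforts': array([-7.74473119e-04, -3.93319881e+01,  1.88929403e+01,  4.19793874e+00,
       -2.54381528e-03, -3.37202117e-06]), 'position': array([ 251.09914529, -571.81443618,  247.32081583]), 'ee_rot': array([-2.05320522e-01,  9.78694291e-01,  9.47276325e-04, -2.66452361e-04]), 'contact_force': array([-0.30822672, -0.49117095, -0.0227004 ]), 'wrist_torque': array([-0.07302203, -0.01605997, -0.03032574]), 'gripper_width': 85.4426337029711}
```

View pics/side0.png

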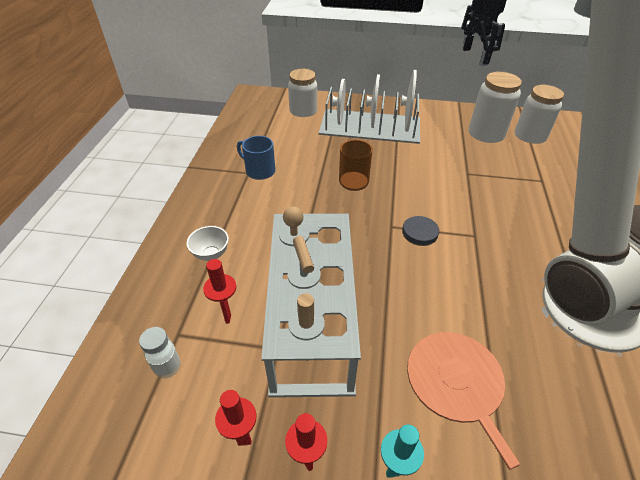

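View pics/top0.png

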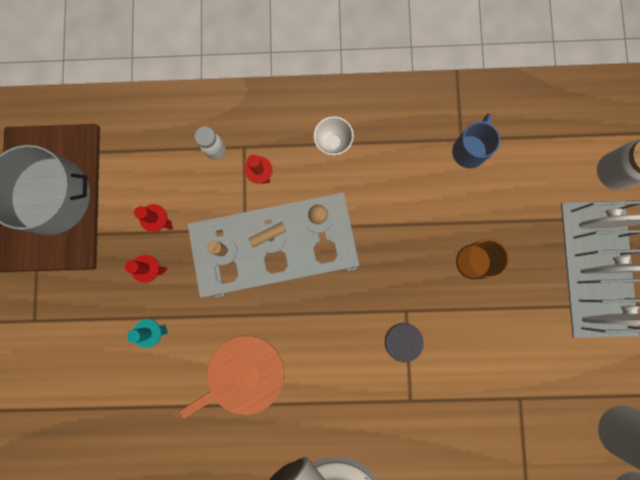

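The side view shows three hung tools: a plain handle at (305,310), a T-bar masher at (303,255) and a ball dipper at (293,217). In the top view they are at (217,247), (267,234) and (318,213). The plain wooden handle fits the spatula; the red and turquoise look-alikes lie outside the rack. The open amber jar is at side (355,165) and top (480,260), and the dark cap lies apart. I'll confirm with enlarged crops.

```bash
python3 - <<'E'
import cv2,numpy as np
def crop(f,x,y,w,h,s):
    return cv2.resize(cv2.imread(f'pics/{f}.png')[y:y+h,x:x+w],None,fx=s,fy=s,interpolation=cv2.INTER_CUBIC)
cv2.imwrite('pics/c1.png',crop('side0',255,205,115,110*1,5)[:600]) 
cv2.imwrite('pics/c1b.png',crop('side0',250,280,120,120,5))
cv2.imwrite('pics/c2.png',crop('top0',180,185,190,120,4))
cv2.imwrite('pics/c3.png',np.hstack([crop('top0',445,225,75,70,5),crop('side0',325,130,65,70,5)]))
E
```

```text
(no output)
```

View pics/c1b.png

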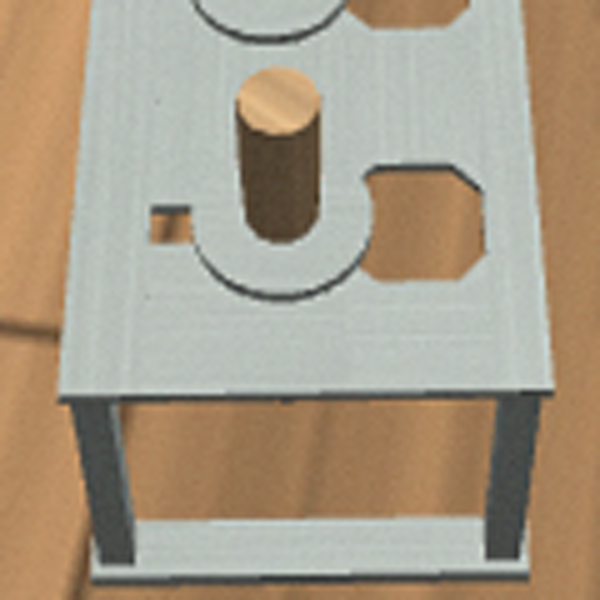

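View pics/c2.png

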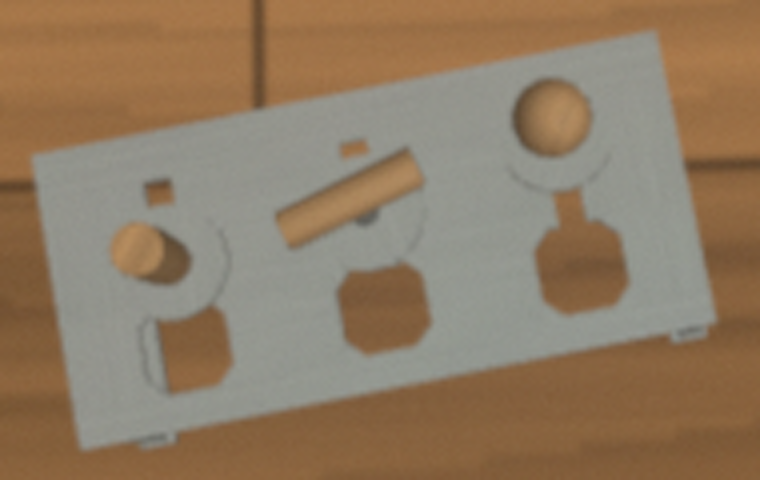

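View pics/c3.png

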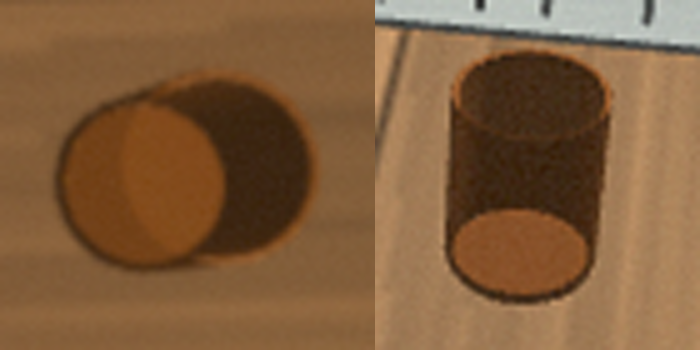

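View pics/c1.png

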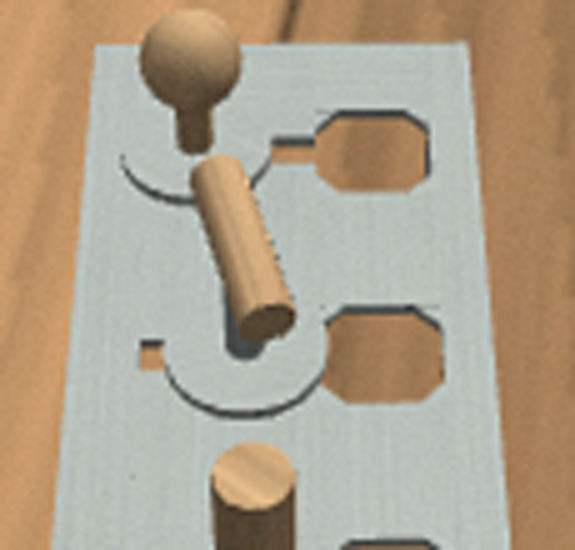

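```bash
cat >> h.py <<'E'
from scipy.spatial.transform import Rotation as R
def ray(n,u,v):
    c=calibration(n); d=np.array([(u-c['cx'])/c['fx'],-(v-c['cy'])/c['fy'],-1.])
    return np.array(c['position']),R.from_quat(c['rotation']).apply(d/np.linalg.norm(d))
def tri(s,t):
    a,d=ray('side',*s); b,e=ray('top',*t)
    M=np.stack([d,-e],1); k=np.linalg.lstsq(M,b-a,rcond=None)[0]
    p,q=a+k[0]*d,b+k[1]*e
    return (p+q)/2,np.linalg.norm(p-q)
def atz(n,uv,z):
    a,d=ray(n,*uv); return a+d*(z-a[2])/d[2]
def proj(n,P):
    c=calibration(n); p=R.from_quat(c['rotation']).inv().apply(np.array(P)-c['position'])
    return c['cx']+c['fx']*p[0]/-p[2], c['cy']-c['fy']*p[1]/-p[2]
E
python3 - <<'E'
from h import *
np.set_printoptions(precision=1,suppress=True)
S=dict(htop=(305.6,300),A=(262,359),B=(360.6,358.4),C=(274,213.6),D=(348.6,213.6),rim=(356.4,149),floor=(354,180.5))
f=lambda x,y:(x/4+180,y/4+185)
T=dict(htop=f(138,250),A=f(33,155),B=f(80,448),C=f(655,32),D=f(717,322),rim=(488.8,258.4),floor=(474,261.4))
for k in S: print(k,*tri(S[k],T[k]))
Z=dict(A=130,B=130,C=130,D=130,rim=105,floor=6,htop=202-5)
for k in Z: print(k,atz('side',S[k],Z[k]),atz('top',T[k],Z[k]))
E
```

```text
htop [551.2 209.  194.5] 0.026709374418049953
A [607.7 279.3 127.7] 1.2398614234113257
B [460.4 255.4 127.7] 1.3876713602205162
C [660.7 -35.1 130.1] 0.5344833457404659
D [513.6 -61.  128.1] 1.2075031573904975
rim [ 521.9 -324.4  102.4] 1.0910322246251802
floor [ 522.5 -326.2    2. ] 1.9319226595646084
A [606.5 280.5 130. ] [607.9 278.6 130. ]
B [459.8 256.6 130. ] [461.1 254.7 130. ]
C [661.  -35.3 130. ] [660.4 -35.2 130. ]
D [512.8 -58.9 130. ] [514.  -60.8 130. ]
rim [ 521.1 -320.7  105. ] [ 522.3 -323.5  105. ]
floor [ 521.3 -321.2    6. ] [ 523.2 -324.9    6. ]
htop [550.9 210.8 197. ] [551.  208.3 197. ]
```

```bash
cat >> h.py <<'E'
np.set_printoptions(precision=1,suppress=True)
def plan(x,y,z,jaw=None):
    s=read_state(); r=R.from_quat(s['ee_rot']); d=r.inv().apply(np.array([x,y,z])-s['position'])
    yv=r.as_matrix()[:,1]; a=np.degrees(np.arctan2(yv[1],yv[0]))
    out='clock %.2f pos %s shift mm %s jawangle %.1f tiltz %s F %s w %.1f'%(s['clock'],s['position'],d,a,r.as_matrix()[:,2].round(3),s['contact_force'],s['gripper_width'])
    if jaw is not None:
        t=(jaw-a+90)%180-90; out+=' turn(tool) %.1f or %.1f'%(-t,-(t-np.sign(t)*180))
    print(out,'q',s['joints'].round(2))
E
python3 -c "
from h import *
plan(551.2,209,250,9.57)"
```

```text
clock 0.10 pos [ 251.1 -571.8  247.3] shift mm [-588.6  594.4   -1.6] jawangle 113.7 tiltz [-0.  0. -1.] F [-0.3 -0.5 -0. ] w 85.4 turn(tool) -75.9 or 104.1 q [-0.9  0.4  0.  -0.  -1.2 -0.3]
```

Call:
jog_arm --pt "-0.042 0.042 -0.003 -7" --pt "-0.084 0.085 -0.003 -14" --pt "-0.126 0.127 -0.003 -21" --pt "-0.168 0.17 -0.003 -28" --pt "-0.21 0.212 -0.003 -35" --pt "-0.252 0.254 -0.003 -42" --pt "-0.294 0.297 -0.003 -49" --pt "-0.336 0.339 -0.003 -56" --pt "-0.378 0.382 -0.003 -63" --pt "-0.42 0.424 -0.003 -70" --hand 1

```text
clock: 1.35
position: [465.3, -12.7, 251.1]
ee_rot: [0.731, -0.682, -0.001, -0.0]
contact_force: [0.3, -0.1, -0.2]
gripper_width: 85.4
```

```bash
python3 -c "
from h import *
plan(551.2,209,250,9.57)"
```

```text
clock 1.35 pos [465.3 -12.7 251.1] shift mm [-215.3 -101.     1.4] jawangle -176.0 tiltz [-0.  0. -1.] F [ 0.3 -0.1 -0.2] w 85.4 turn(tool) -5.6 or 174.4 q [ 0.3  0.1 -0.4 -0.  -1.1 -0.2]
```

Call:
jog_arm --pt "-0.05 -0.024 0 -2" --pt "-0.1 -0.047 0 -4" --pt "-0.15 -0.071 0 -5.6" --pt "-0.195 -0.092 0 -5.6" --pt "-0.2153 -0.101 0 -5.6" --pt "-0.2153 -0.101 0 -5.6" --pt "-0.2153 -0.101 0 -5.6"

```text
clock: 2.22
position: [550.8, 208.0, 251.2]
ee_rot: [0.763, -0.646, -0.001, 0.0]
contact_force: [0.2, 0.1, -0.3]
gripper_width: 85.3
```

```bash
python3 - <<'E'
from h import *
plan(551.2,209,164,9.57)
im=snap('side','s1')
t=snap('top','t1')
cv2.imwrite('pics/s1c.png',cv2.resize(im[180:400,220:440,::-1],None,fx=2.7,fy=2.7,interpolation=cv2.INTER_CUBIC))
E
```

```text
clock 2.23 pos [550.8 208.  251.2] shift mm [-0.8 -0.7 87.2] jawangle -170.5 tiltz [-0.  0. -1.] F [ 0.2  0.1 -0.3] w 85.3 turn(tool) -0.1 or 179.9 q [ 0.6  0.3 -0.1 -0.  -1.2 -0.5]
```

View pics/s1c.png

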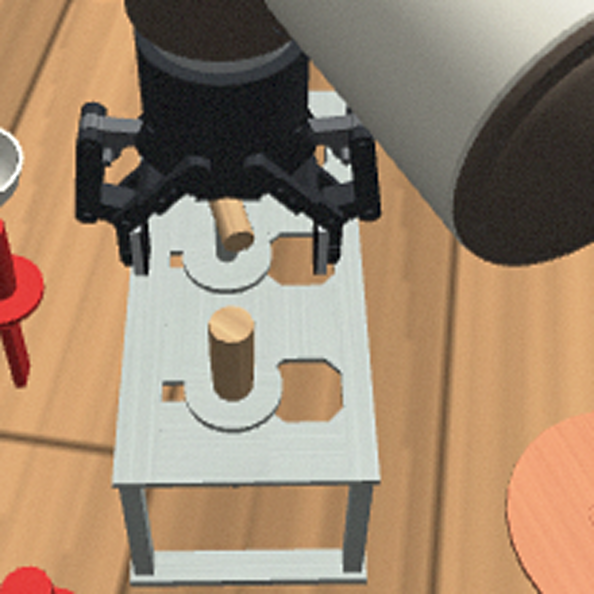

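The gripper hangs centred over the plain handle (crop (232,325)), with the jaws along the slot. Now I'll descend.

Call:
jog_arm --pt "-0.001 -0.001 0.03 0" --pt "-0.001 -0.001 0.055 0" --pt "-0.001 -0.001 0.075 0" --pt "-0.001 -0.001 0.0865 0" --pt "-0.001 -0.001 0.0865 0" --pt "-0.001 -0.001 0.0865 0"

```text
clock: 3.08
position: [552.2, 209.1, 166.3]
ee_rot: [0.763, -0.646, -0.001, -0.001]
contact_force: [0.1, 0.3, -0.8]
gripper_width: 85.5
```

```bash
python3 - <<'E'
from h import *
plan(551.2,209,164,9.57)
im=snap('side','s2')
cv2.imwrite('pics/s2c.png',cv2.resize(im[200:400,220:420,::-1],None,fx=3,fy=3,interpolation=cv2.INTER_CUBIC))
E
```

```text
clock 3.08 pos [552.2 209.1 166.3] shift mm [-0.   1.   2.3] jawangle -170.5 tiltz [ 0.  0. -1.] F [ 0.1  0.3 -0.8] w 85.5 turn(tool) -0.1 or 179.9 q [ 0.6  0.4 -0.2 -0.  -1.  -0.5]
```

View pics/s2c.png

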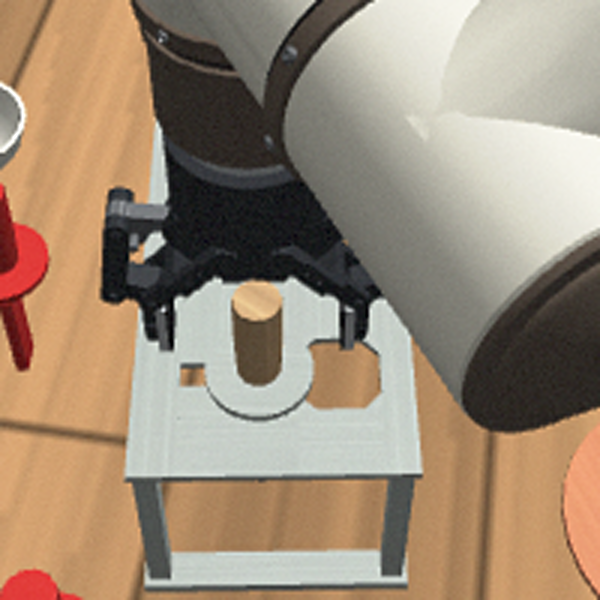

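```bash
python3 - <<'E'
from h import *
c=np.array([552.2,209.1]);x=np.array([.986,.166]);y=np.array([-.166,.986])
for s in(-42.5,42.5):
  for w in(-11,11):
    for z in (149,162):
      p=c+x*s+y*w; u,v=proj('side',[*p,z]); print(s,w,z,(u-220)*3,(v-200)*3)
E
```

```text
-42.5 -11 149 337.17049645496985 332.72937507896586
-42.5 -11 162 337.745176260338 318.54851875822646
-42.5 11 149 338.497537996607 368.16444608193376
-42.5 11 162 339.10379414238804 354.16159277860015
42.5 -11 149 176.82455528301756 334.2312012140865
42.5 -11 162 175.19456252501936 320.04310278074894
42.5 11 149 174.58493392982643 369.770009124632
42.5 11 162 172.88664230249145 355.76156764628143
```

Call:
jog_arm --pt "0 0.001 0.002 0" --pt "0 0.001 0.002 0" --pt "0 0.001 0.002 0" --pt "0 0.001 0.002 0" --pt "0 0.001 0.002 0" --pt "0 0.001 0.002 0" --pt "0 0.001 0.002 0" --pt "0 0.001 0.002 0" --hand -1

```text
clock: 4.12
position: [551.4, 209.2, 164.6]
ee_rot: [0.763, -0.646, -0.0, -0.002]
contact_force: [0.8, 0.6, 1.7]
gripper_width: 24.5
```

```bash
python3 - <<'E'
from h import *
plan(509.7,202,164,9.57)
im=snap('side','s3')
cv2.imwrite('pics/s3c.png',cv2.resize(im[200:400,220:420,::-1],None,fx=3,fy=3,interpolation=cv2.INTER_CUBIC))
E
```

```text
clock 4.12 pos [551.4 209.2 164.6] shift mm [ 0.2 42.4  0.5] jawangle -170.5 tiltz [ 0.  0. -1.] F [0.8 0.6 1.7] w 24.5 turn(tool) -0.1 or 179.9 q [ 0.6  0.4 -0.2 -0.  -1.  -0.5]
```

View pics/s3c.png

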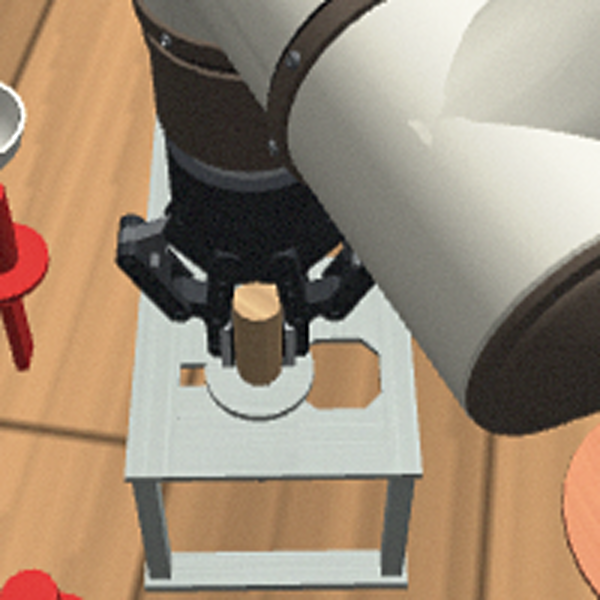

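```bash
python3 - <<'E'
from h import *
print(atz('top',(180+186/4,185+349/4),130),atz('side',(250+427/5,280+222/5),130))
E
```

```text
[508.3 202.  130. ] [505.2 203.2 130. ]
```

Call:
jog_arm --pt "0 0 -0.002 0" --pt "0 0.004 -0.002 0" --pt "0 0.009 -0.002 0" --pt "0 0.014 -0.002 0" --pt "0 0.019 -0.002 0" --pt "0 0.024 -0.002 0" --pt "0 0.024 -0.002 0"

```text
clock: 5.05
position: [527.4, 205.2, 166.7]
ee_rot: [0.763, -0.646, -0.0, -0.002]
contact_force: [0.3, -0.1, -1.8]
gripper_width: 24.9
```

```bash
python3 - <<'E'
from h import *
plan(509.7,202,166,9.57)
E
```

```text
clock 5.05 pos [527.4 205.2 166.7] shift mm [ 0.2 18.   0.7] jawangle -170.5 tiltz [ 0.  0. -1.] F [ 0.3 -0.1 -1.8] w 24.9 turn(tool) -0.1 or 179.9 q [ 0.7  0.4 -0.3 -0.  -1.  -0.5]
```

Call:
jog_arm --pt "0 0.005 0 0" --pt "0 0.01 0 0" --pt "0 0.015 0 0" --pt "0 0.019 0 0" --pt "0 0.019 0 0" --pt "0 0.019 0 0"

```text
clock: 5.8
position: [508.8, 202.1, 166.7]
ee_rot: [0.763, -0.646, -0.0, -0.002]
contact_force: [-0.5, -0.8, -1.5]
gripper_width: 24.7
```

```bash
python3 - <<'E'
from h import *
plan(509,202,166,9.57)
im=snap('side','s4'); t=snap('top','t4')
a=cv2.resize(im[220:380,230:390,::-1],None,fx=2.5,fy=2.5,interpolation=cv2.INTER_CUBIC)
b=cv2.resize(t[185:345,150:310,::-1],None,fx=2.5,fy=2.5,interpolation=cv2.INTER_CUBIC)
cv2.imwrite('pics/s4c.png',np.hstack([a,b]))
E
```

```text
clock 5.80 pos [508.8 202.1 166.7] shift mm [ 0.2 -0.2  0.7] jawangle -170.5 tiltz [ 0.  0. -1.] F [-0.5 -0.8 -1.5] w 24.7 turn(tool) -0.1 or 179.9 q [ 0.7  0.3 -0.3 -0.  -0.9 -0.5]
```

View pics/s4c.png

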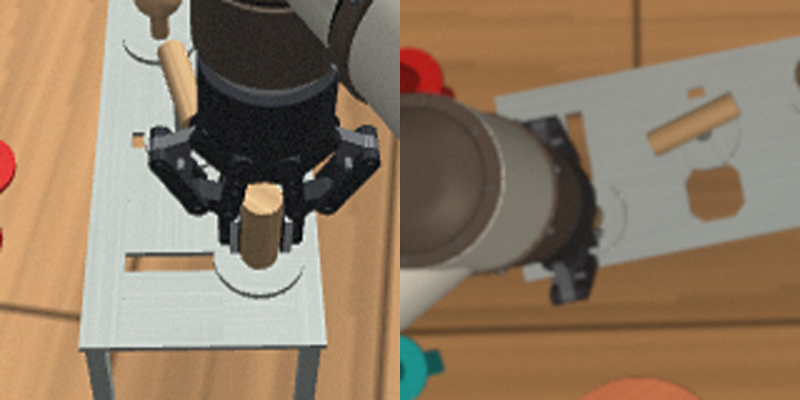

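The collar now sits over the wide end, with the narrow slot exposed to its left. Lifting gently first.

Call:
jog_arm --pt "0 0 -0.008 0" --pt "0 0 -0.018 0" --pt "0 0 -0.03 0" --pt "0 0 -0.045 0" --pt "0 0 -0.045 0"

```text
clock: 6.52
position: [509.6, 202.5, 213.7]
ee_rot: [0.763, -0.646, 0.0, -0.004]
contact_force: [-0.4, 0.6, -0.9]
gripper_width: 24.7
```

```bash
python3 - <<'E'
from h import *
plan(509,202,345,9.57)
E
```

```text
clock 6.53 pos [509.6 202.5 213.7] shift mm [  -0.2   -0.1 -131.3] jawangle -170.5 tiltz [ 0.  0. -1.] F [-0.4  0.6 -0.9] w 24.7 turn(tool) -0.1 or 179.9 q [ 0.7  0.3 -0.2 -0.  -1.1 -0.5]
```

Shoulder is free with no contact. Lifting clear.

Call:
jog_arm --pt "0 0 -0.03 0" --pt "0 0 -0.07 0" --pt "0 0 -0.11 0" --pt "0 0 -0.131 0" --pt "0 0 -0.131 0" --pt "0 0 -0.131 0"

```text
clock: 7.28
position: [508.2, 201.6, 343.0]
ee_rot: [0.763, -0.646, -0.001, -0.002]
contact_force: [0.1, 0.5, -2.4]
gripper_width: 24.7
```

```bash
python3 - <<'E'
from h import *
plan(522.2,-323.5,345)
im=snap('side','s5'); t=snap('top','t5')
cv2.imwrite('pics/s5c.png',im[50:450,100:500,::-1])
E
```

```text
clock 7.28 pos [508.2 201.6 343. ] shift mm [520.2  72.9  -4.3] jawangle -170.5 tiltz [ 0.  0. -1.] F [ 0.1  0.5 -2.4] w 24.7 q [ 0.7  0.2 -0.  -0.  -1.4 -0.5]
```

View pics/s5c.png

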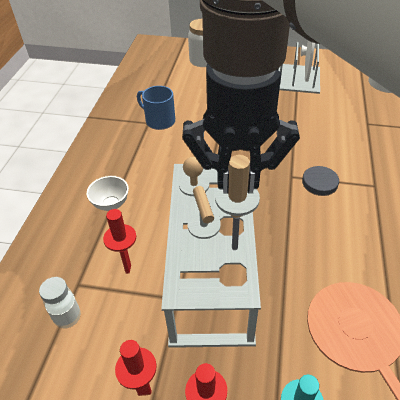

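Call:
jog_arm --pt "0.05 0.007 -0.002 0" --pt "0.105 0.015 -0.002 0" --pt "0.16 0.022 -0.002 0" --pt "0.215 0.03 -0.002 0" --pt "0.27 0.038 -0.002 0" --pt "0.325 0.046 -0.002 0" --pt "0.38 0.053 -0.002 0" --pt "0.43 0.06 -0.002 0" --pt "0.475 0.067 -0.002 0" --pt "0.505 0.071 -0.002 0"

```text
clock: 8.62
position: [521.2, -310.2, 341.2]
ee_rot: [0.763, -0.647, -0.002, -0.002]
contact_force: [-0.3, 0.7, -1.0]
gripper_width: 24.6
```

Call:
jog_arm --pt "0.025 0.004 0 0" --pt "0.025 0.004 0 0" --pt "0.025 0.004 0 0" --pt "0.025 0.004 0 0"

```text
clock: 9.12
position: [521.4, -334.7, 341.1]
ee_rot: [0.763, -0.646, -0.002, -0.002]
contact_force: [0.0, 0.0, -1.5]
gripper_width: 24.5
```

```bash
python3 - <<'E'
from h import *
plan(522.2,-323.5,255)
im=snap('side','s6'); t=snap('top','t6')
a=cv2.resize(im[0:200,260:460,::-1],None,fx=3,fy=3,interpolation=cv2.INTER_CUBIC)
cv2.imwrite('pics/s6c.png',a)
b=cv2.resize(t[160:360,400:600,::-1],None,fx=2.5,fy=2.5,interpolation=cv2.INTER_CUBIC)
cv2.imwrite('pics/t6c.png',b)
E
```

```text
clock 9.12 pos [ 521.4 -334.7  341.1] shift mm [-10.5  -2.6  86.1] jawangle -170.5 tiltz [-0.  0. -1.] F [ 0.   0.  -1.5] w 24.5 q [-0.3  0.3  0.2 -0.  -1.4  0.5]
```

View pics/s6c.png

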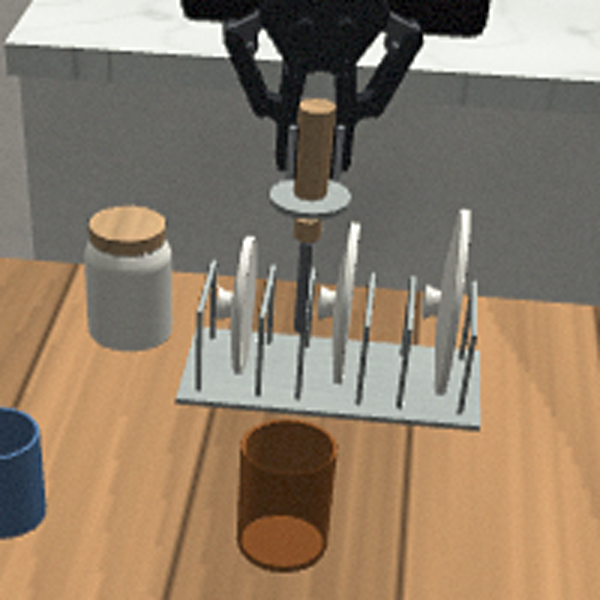

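View pics/t6c.png

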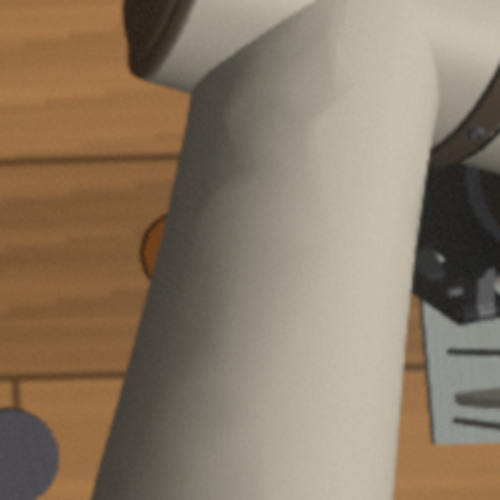

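```bash
python3 - <<'E'
from h import *
for dx,dy in((0,0),):
  for z in (31+343,343-33.5,343-136):
    u,v=proj('side',[521.4,-334.7,z]); print(z,(u-260)*3,v*3)
# tip/htop located at seen px given z
for px,z in(((317,107),374),((310,196),309.5),((303,328),207)):
    print(atz('side',(260+px[0]/3,px[1]/3),z))
E
```

```text
374 315.7368781702003 102.94957177026023
309.5 308.739262104376 195.7696664133277
207 298.9485022893649 325.63950267017117
[ 520. -328.  374.]
[ 520.5 -334.5  309.5]
[ 518.  -331.7  207. ]
```

Call:
jog_arm --pt "-0.005 -0.002 0.015 0" --pt "-0.0105 -0.003 0.04 0" --pt "-0.0105 -0.003 0.065 0" --pt "-0.0105 -0.003 0.08 0" --pt "-0.0105 -0.003 0.08 0" --pt "-0.0105 -0.003 0.08 0"

```text
clock: 9.98
position: [523.2, -323.8, 262.4]
ee_rot: [0.763, -0.646, -0.001, -0.002]
contact_force: [-1.4, 0.0, -1.0]
gripper_width: 24.5
```

```bash
python3 - <<'E'
from h import *
plan(522.5,-323.5,152)
im=snap('side','s7')
a=cv2.resize(im[20:220,260:460,::-1],None,fx=3,fy=3,interpolation=cv2.INTER_CUBIC)
cv2.imwrite('pics/s7c.png',a)
E
```

```text
clock 9.97 pos [ 523.2 -323.8  262.4] shift mm [ -0.    0.9 110.4] jawangle -170.5 tiltz [ 0.  0. -1.] F [-1.4  0.  -1. ] w 24.5 q [-0.3  0.4  0.  -0.  -1.2  0.5]
```

View pics/s7c.png

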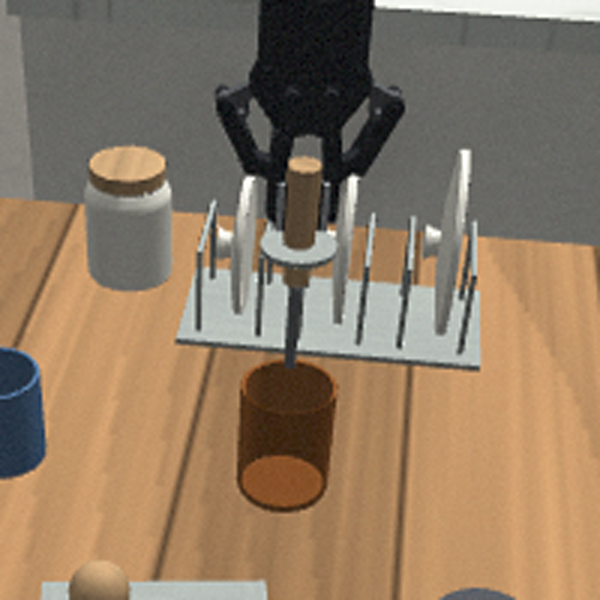

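The tip is at (291,366), over the rim centre (288,387). Lowering.

Call:
jog_arm --pt "0 0 0.015 0" --pt "0 0 0.035 0" --pt "0 0 0.055 0" --pt "0 0 0.075 0" --pt "0 0 0.092 0" --pt "0 0 0.103 0" --pt "0 0 0.108 0" --pt "0 0 0.11 0" --pt "0 0 0.11 0"

```text
clock: 11.15
position: [523.7, -323.6, 153.0]
ee_rot: [0.763, -0.646, 0.0, -0.002]
contact_force: [0.6, -0.6, -1.5]
gripper_width: 24.8
```

```bash
python3 - <<'E'
from h import *
plan(522.5,-323.5,142)
im=snap('side','s8')
a=cv2.resize(im[50:210,290:450,::-1],None,fx=3.7,fy=3.7,interpolation=cv2.INTER_CUBIC)
cv2.imwrite('pics/s8c.png',a)
E
```

```text
clock 11.15 pos [ 523.7 -323.6  153. ] shift mm [-0.2  1.3 11. ] jawangle -170.5 tiltz [ 0.  0. -1.] F [ 0.6 -0.6 -1.5] w 24.8 q [-0.3  0.5 -0.1 -0.  -1.   0.5]
```

View pics/s8c.png

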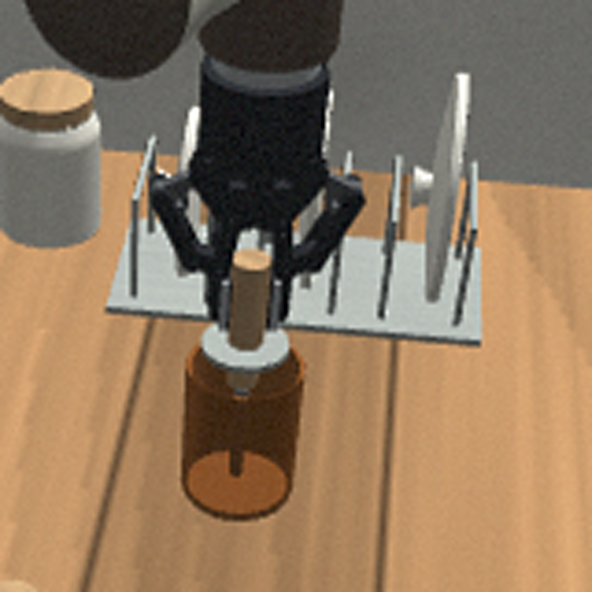

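Call:
jog_arm --pt "0 0 0.003 0" --pt "0 0 0.006 0" --pt "0 0 0.008 0" --pt "0 0 0.009 0" --pt "0 0 0.009 0" --pt "0 0 0.009 0"

```text
clock: 11.95
position: [523.9, -323.6, 144.3]
ee_rot: [0.763, -0.646, 0.0, -0.002]
contact_force: [0.0, 0.2, -1.2]
gripper_width: 24.7
```

Call:
jog_arm --pt "0 0 0.001 0" --pt "0 0 0.002 0" --pt "0 0 0.002 0" --pt "0 0 0.002 0"

```text
clock: 12.45
position: [523.9, -323.6, 142.3]
ee_rot: [0.763, -0.646, 0.0, -0.002]
contact_force: [-0.1, -0.0, -2.3]
gripper_width: 24.7
```

Call:
jog_arm --pt "0 0 0.001 0" --pt "0 0 0.0015 0" --pt "0 0 0.0015 0"

```text
clock: 12.82
position: [523.9, -323.6, 140.7]
ee_rot: [0.763, -0.646, 0.0, -0.002]
contact_force: [0.2, 0.7, -2.0]
gripper_width: 24.9
```

Call:
jog_arm --pt "0 0 0.001 0" --pt "0 0 0.001 0" --pt "0 0 0.001 0"

```text
clock: 13.2
position: [524.2, -323.8, 140.6]
ee_rot: [0.763, -0.646, 0.001, -0.002]
contact_force: [-1.6, 1.1, 5.3]
gripper_width: 24.9
```

The floor contact shows (+5 N, z stalled). I'll release slowly.

Call:
jog_arm --pt "0 0 0 0" --pt "0 0 0 0" --pt "0 0 0 0" --pt "0 0 0 0" --hand -0.2

```text
clock: 13.7
position: [524.1, -323.7, 140.3]
ee_rot: [0.763, -0.646, 0.001, -0.002]
contact_force: [0.4, -0.2, -0.1]
gripper_width: 34.4
```

```bash
python3 - <<'E'
from h import *
plan(522.5,-323.5,142)
im=snap('side','s9')
a=cv2.resize(im[50:210,290:450,::-1],None,fx=3.7,fy=3.7,interpolation=cv2.INTER_CUBIC)
cv2.imwrite('pics/s9c.png',a)
E
```

```text
clock 13.70 pos [ 524.1 -323.7  140.3] shift mm [-0.5  1.5 -1.7] jawangle -170.5 tiltz [ 0.  0. -1.] F [ 0.4 -0.2 -0.1] w 34.4 q [-0.3  0.5 -0.2 -0.  -0.9  0.5]
```

View pics/s9c.png

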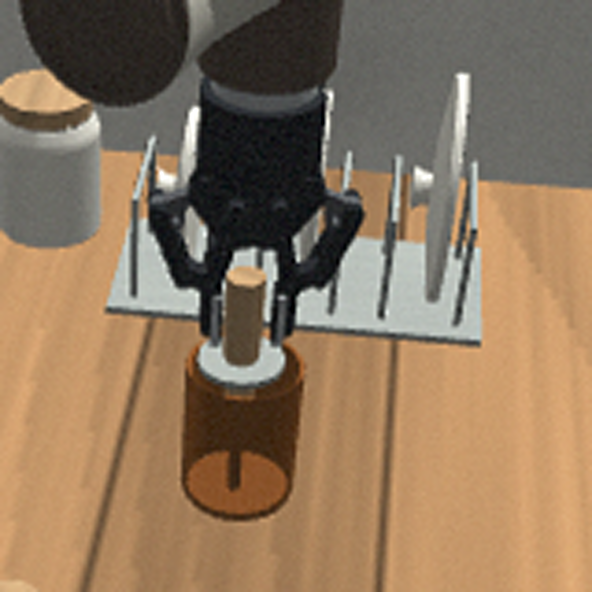

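It stands free in the jar, with finger gaps on both sides. I'll open fully and go straight up.

Call:
jog_arm --pt "0 0 0 0" --pt "0 0 0 0" --pt "0 0 0 0" --pt "0 0 0 0" --pt "0 0 0 0" --hand 1

```text
clock: 14.38
position: [524.1, -323.8, 140.4]
ee_rot: [0.763, -0.646, 0.001, -0.002]
contact_force: [-0.1, -0.3, -0.4]
gripper_width: 85.2
```

Call:
jog_arm --pt "0 0 -0.008 0" --pt "0 0 -0.02 0" --pt "0 0 -0.04 0" --pt "0 0 -0.07 0" --pt "0 0 -0.1 0" --pt "0 0 -0.13 0" --pt "0 0 -0.15 0" --pt "0 0 -0.15 0" --pt "0 0 -0.15 0"

```text
clock: 15.5
position: [523.1, -323.8, 289.7]
ee_rot: [0.763, -0.646, 0.0, -0.002]
contact_force: [0.5, -0.1, -0.1]
gripper_width: 85.5
```

```bash
python3 - <<'E'
from h import *
plan(522.5,-323.5,142)
im=snap('side','s10')
cv2.imwrite('pics/s10c.png',cv2.resize(im[50:210,290:450,::-1],None,fx=3.7,fy=3.7,interpolation=cv2.INTER_CUBIC))
E
```

```text
clock 15.50 pos [ 523.1 -323.8  289.7] shift mm [ -0.    1.  147.7] jawangle -170.5 tiltz [ 0.  0. -1.] F [ 0.5 -0.1 -0.1] w 85.5 q [-0.3  0.3  0.1 -0.  -1.3  0.5]
```

View pics/s10c.png

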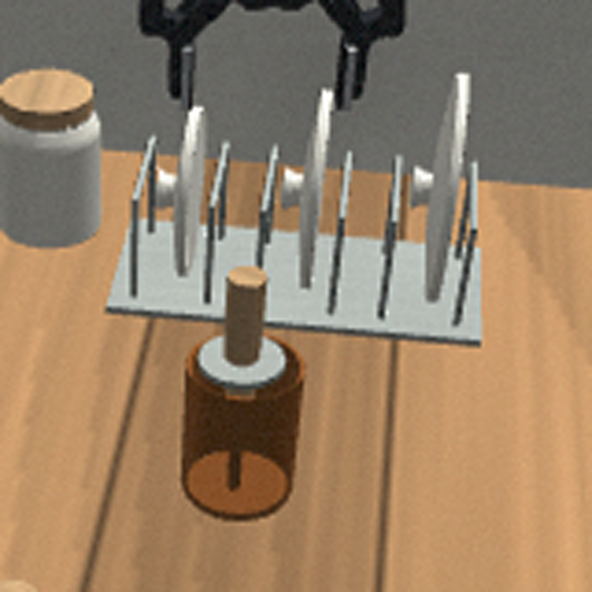

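View pics/s10.png

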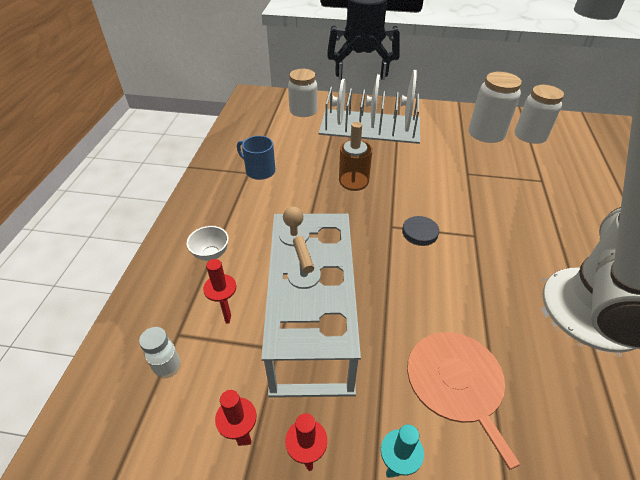

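The spatula stands upright in the jar (side view (356,145)), unchanged between the two pictures. The jar hasn't moved, and the masher and dipper are still in place.

```bash
python3 - <<'E'
from h import *
print(job_done())
E
```

```text
the job is handed in; nothing more can be done
None
```

The spatula is off the rack and standing blade down in the amber jar, and the job was handed in at about 15.5 s.

**What I did:** I gripped the handle with the jaws along the slot and slid it about 43 mm to the wide end, about 2 mm clear of the plate. I then lifted it free, carried it over to the jar and lowered it until it touched the floor (about +5 N, height stalled at TCP z ≈ 140.6 mm). I opened the jaws in two steps and backed straight up.

**Last checks:**
- **Spatula and jar:** In the last side view the spatula stands upright in the jar. It looks the same as just after the jaws first opened, and the jar stands where it was.
- **Other items:** The masher, dipper and look-alikes look undisturbed.
- **Robot:** It was touching nothing, with forces under 1 N.

**Disagreements, all small:**
- The two-camera heights for the rack plate, handle top and jar came out 0–4 mm below the stated values.
- The gripper read about 24.7 mm on the 26 mm handle.
- The arm often blocks the top camera, so the final check used only the side view.

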